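# Stand the washed chopping board up to dry in its drainer

## Robot

A 6-joint arm with a two-finger parallel gripper is mounted at the origin on a cart in front of the work surface, level with it; the furniture and walls round the work are solid. World frame = base frame: x ahead of the robot, y to its left, z up, the work surface at z = 0. Lengths are in m, angles in rad, forces in N, time in s.
With the tool pointing down it reaches from about 0.35 to 0.775 m from the base axis. Payload 5.5 kg.
Tool frame: the origin (TCP) lies between the finger pads; the fingertips stand 22 mm ahead of it and the grasp point (between the pads) lies 3 mm ahead of it; z points along the fingers, y is the line along which they close (so a half turn about z gives the same grasp; the last joint's range is limited). The gripper opens to 85 mm and grips with 20 to 120 N. Pads are 22 mm wide; open, the fingers measure 114 mm over their backs; the gripper's body (76 mm by 85 mm) begins 54 mm behind the grasp point. The pads swing forward as they close: fully open they stand 13 mm farther back than shut.
Start: joints at [-1.388, 0.313, 0.046, 1.304, 0, 1.431], TCP at [0.182, -0.545, 0.253] pointing down, gripper open.
Joint ranges: [-2.76, 2.76], [-0.86, 1.69], [-1.03, 1.26], [-2.2, 2.34], [-1.47, 1.5], [-3.14, 3.14]. Speed limits (rad/s): [2.57, 2.57, 3.14, 3.14, 3.14, 3.14].

## Interface

Orientations are given as a unit quaternion [w, x, y, z].
In Python, from workcell import env gives the robot as it stands.
- The arm moves only by the shell command python3 nudge.py [OPENING] [FORCE], which reads ROWS from standard input. ROWS is a JSON list of rows, 1 to 8 of them, each written [[dx, dy, dz], [rx, ry, rz]]: dx, dy, dz in m, then a rotation vector rx, ry, rz in rad; each row is the pose to reach, as a shift and turn from the pose commanded when the command began, along the tool's axes at that moment; what a row does not reach only later rows make up. A row lasts 1/8 s, in which the tool goes at most 0.0625 m and 0.188 rad, less where a joint would pass 70% of its speed; a pose out of reach is approached as far as the arm can. OPENING is the finger opening in m, set as the command begins (- or left out keeps the last). The fingers move at their own pace and stop on an object; FORCE is the grip in N (left out, the last holds). Time passes only in rows, so rows that do not move let the fingers close. It prints the time, the measured TCP pose, the force, the opening and the grip force at its end. Input that does not fit is refused with a message, and nothing moves.
- env.get_state(): the state, without advancing time (a new reading comes with each control period).
- env.read_camera(name): name is "scene" or "side" or "wrist"; returns a dict with "image" (384x512x3 uint8, red, green, blue), "K" (3x3 intrinsics, pixels), "R" (3x3) and "t" (3): a world point X has camera coordinates R X + t. Camera axes: x right, y down, z forward; pixel columns grow to the right and rows downward; lengths in m; the calibration is good to about 2 mm. A picture is of the moment at which its call begins. There is no depth.
- env.hand_in(): hands the job in; it is judged then, once.
The state is a dict: "clock": time; "joint_pos": joint angles; "qvel": joint speeds; "tau": joint torques, N m; "tcp_pos": TCP position; "orientation": TCP orientation; "wrist_force": force on the tool from outside, world axes, zero at the start; "ft_torque": the same for the moment, N m; "finger_gap": finger opening in m; "grip_force": force on a finger pad.
Only numpy, scipy, OpenCV 4.12 (cv2) and the standard library are available. Lean on these libraries where they do the work, as an engineer would, in place of code of your own. Each camera call takes 0.05 s, during which the arm holds its last target. There are 200 camera calls.

## Task

The washed beech chopping board lies flat on the steel drainer; stand it on end to dry. Its foot must sit fully down in the groove between the last two ribs in front of the back panel, where the rib keeps it from slipping, and it must lean back on the panel's top edge, square to it and on its own. Leave the paprika tin, the honey jar and the salami where they are.

Things in the scene. Friction and masses are not known exactly. Their poses are not given: they have to be found in the camera images.
- drainer: Steel board drainer, fixed: deck 250 (x) x 335 (y) mm on feet, open beneath its left edge, with an upright back panel at the robot's right. Origin on the worktop; y points to the panel, z up. Along y, mm: deck -145 to 190, floor 28 high; drip ribs 8 wide at -125, -53, 19 and the stop rib 90 to 98, all with tops 40 high. Ribs and panel run along x, 230 to 240 long.
- fence_rib (a point): Middle of the top edge, on the groove's side, of the fence rib: drainer y = 125 mm, 50 mm high, 10 mm higher than the other ribs, so it stops the end of a board pushed flat over them. The rib is 8 mm wide.
- panel_top (a point): Middle of the back panel's rolled top edge (10 mm thick): drainer y = 174 mm, 275 mm high. The panel below is 4 mm thick. A board whose foot stands in the groove against the stop rib leans on this edge 12 degrees off upright, and sticks out above it.
- board: Loose beech board, 200 (x) x 320 (y) x 20 (z) mm, 0.5 to 0.8 kg. Origin: centre of its underside. It starts flat on the ribs, underside 40 mm high, up to 7 degrees out of square; groove end (+y) 15 to 50 mm short of the fence rib, free end (-y) 65 to 100 mm out beyond the deck's edge, free from below. Stood on end, it falls toward the panel by itself only past 4 degrees.
- board_groove_end (a point): Middle of the board's groove end face (board y = +160 mm, half-way through its thickness): the right-hand end, next to the groove at the start.
- board_free_end (a point): Middle of the board's free end face (board y = -160 mm, half-way through its thickness): the overhanging left-hand end at the start.
- groove (a point): Middle of the floor of the groove, which is 27 mm wide (drainer y = 98 to 125 mm) between stop rib (12 mm high above this floor) and fence rib (22 mm high above it). Floor 28 mm above the worktop; axes as the drainer's.
- paprika_tin: Red and yellow tin with a white cap, 54 mm across, 85 mm high, standing to the right, behind the panel; origin at the centre of its underside. To be left alone.
- honey_jar: Square jar of amber honey with a pale lid, 68 x 76 x 91 mm, standing to the right, behind the panel; origin at the centre of its underside. To be left alone.
- salami: Short salami, 37 x 121 x 36 mm, lying on the worktop to the left; origin at the centre of its underside, long axis y. To be left alone.

How it is judged:
By the outcome, as a careful person would: the job done as asked, in the order asked, and still so for the second after the job is handed in, with the robot touching nothing.
It also fails if it takes over 50 s, if anything falls off the work surface, if the arm or the gripper's body presses on something with over 40 N, if the wrist force passes 120 N, or if a joint passes its speed limit or range.

## Working session

There is one attempt and no reset: what is moved stays moved. The work goes in short steps, Python scripts to look and compute and a shell command to move; the robot and the scene stay as the last step left them, time stands still between calls to the robot, and variables do not carry over. Pictures are saved under pics/ and viewed, at most 10 in all, crops included, and the job is handed in when it is done.

```bash
ls; mkdir -p pics
python3 - <<'E'
from workcell import env
import cv2,numpy as np
ims=[]
for n in("scene","side"):
    c=env.read_camera(n);cv2.imwrite(f"pics/{n}0.png",c["image"][...,::-1]);np.savez(f"pics/{n}0.npz",**c)
    print(n,c["K"].tolist(),(-c["R"].T@c["t"]).round(3),c["R"].round(3).tolist())
s=env.get_state();print(s)
E
```

```text
nudge.py
pics
workcell.py
scene [[381.19974898292315, 0.0, 254.3800630887092], [0.0, 381.19974898292315, 194.5936238030568], [0.0, 0.0, 1.0]] [ 0.398 -0.636  1.317] [[0.972, -0.233, -0.001], [-0.206, -0.857, -0.473], [0.11, 0.46, -0.881]]
side [[385.48616250218265, 0.0, 256.27690454346134], [0.0, 385.48616250218265, 194.36677541994638], [0.0, 0.0, 1.0]] [0.433 0.692 1.159] [[-0.988, -0.154, -0.01], [-0.117, 0.784, -0.609], [0.102, -0.601, -0.793]]
{'clock': 0.1, 'joint_pos': array([-1.38759709e+00,  3.13949231e-01,  4.51042679e-02,  1.30359704e+00,
       -3.02042218e-06,  1.43116515e+00]), 'qvel': array([ 0.00149927,  0.00080642,  0.00181502, -0.00028752,  0.00086669,
       -0.00047479]), 'tau': array([ 1.67001530e-03, -4.81726134e+01,  2.99244261e+01,  1.27586012e-02,
       -1.89406524e-04,  8.13598660e-06]), 'tcp_pos': array([ 0.18231712, -0.5448958 ,  0.25248917]), 'orientation': array([-8.22610931e-04,  9.87000492e-01,  1.60715126e-01, -1.94331846e-05]), 'wrist_force': array([ 0.16367571, -0.57308783, -0.63237919]), 'ft_torque': array([-0.03775603, -0.00103129, -0.01904075]), 'grip_force': 0.0, 'finger_gap': 0.085480292275739}
```

View pics/scene0.png

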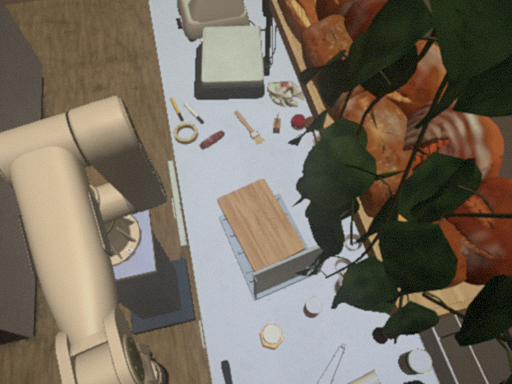

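View pics/side0.png

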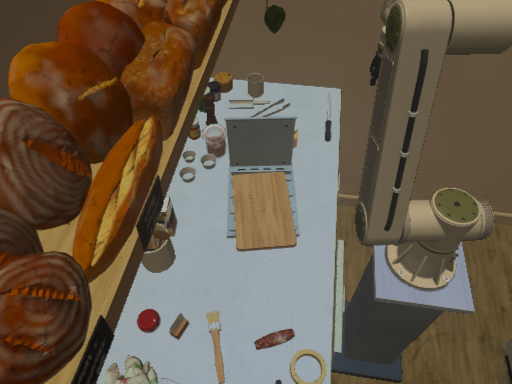

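Run:
```python
import cv2,numpy as np
a=cv2.imread("pics/scene0.png")[165:305,205:345];b=cv2.imread("pics/side0.png")[110:260,210:310]
a=cv2.resize(a,None,fx=4,fy=4,interpolation=3);b=cv2.resize(b,None,fx=4,fy=4,interpolation=3)
cv2.imwrite("pics/a.png",a);cv2.imwrite("pics/b.png",b)
```

```text
(no output)
```

View pics/a.png

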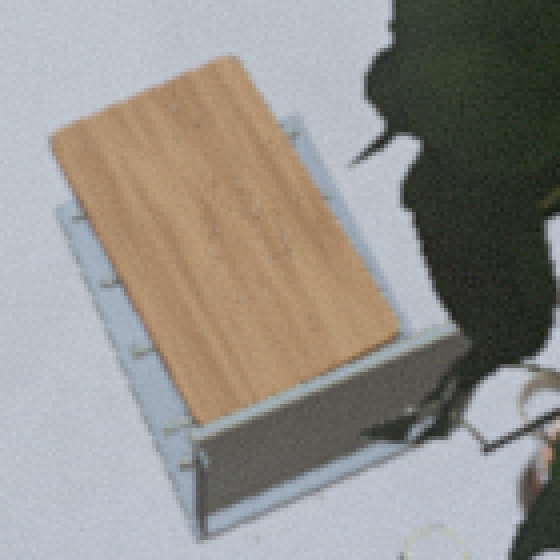

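View pics/b.png

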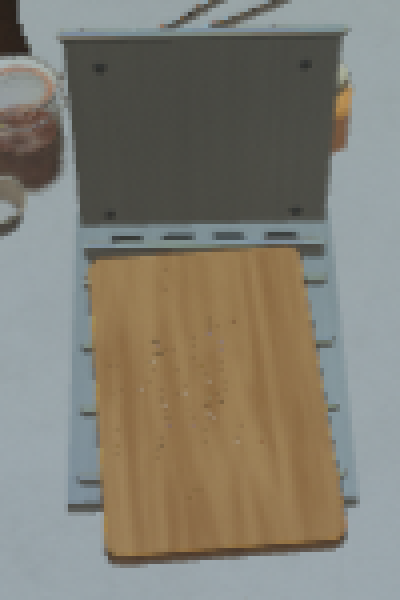

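```bash
cat > fit.py <<'E'
import numpy as np
from scipy.optimize import least_squares
def cam(n,i=0):
    c=np.load(f"pics/{n}{i}.npz");return c["K"],c["R"],c["t"]
def proj(c,X):
    K,R,t=c;p=(X@R.T+t)@K.T;return p[:,:2]/p[:,2:]
def place(p,L):
    c,s=np.cos(p[2]),np.sin(p[2]);L=np.asarray(L,float)
    return np.c_[p[0]+c*L[:,0]-s*L[:,1],p[1]+s*L[:,0]+c*L[:,1],L[:,2]]
def fit(obs,p0):
    f=lambda p:np.concatenate([(proj(cam(n),place(p,L))-np.array(px)).ravel() for n,L,px in obs])
    r=least_squares(f,p0,loss="soft_l1");print(r.x.round(4),r.fun.round(1));return r.x
E
python3 - <<'E'
from fit import *
A=lambda l:[(205+u/4,165+v/4) for u,v in l]
B=lambda l:[(210+u/4,110+v/4) for u,v in l]
# drainer frame: +x = world -x
d=fit([("side",[(-.125,-.145,.028),(.125,-.145,.028),(-.12,.174,.275),(.12,.174,.275)],B([(68,502),(357,499),(62,34),(348,31)])),
 ("scene",[(.125,-.145,.028),(-.125,-.145,.028),(.12,.174,.275),(-.12,.174,.275)],A([(58,207),(297,116),(197,435),(465,335)]))],[.43,-.4,3.14])
b=fit([("side",[(-.1,.16,.06),(.1,.16,.06),(-.1,-.16,.06),(.1,-.16,.06)],B([(88,260),(300,246),(105,556),(348,543)])),
 ("scene",[(-.1,-.16,.06),(.1,-.16,.06),(-.1,.16,.06)],A([(238,54),(48,138),(402,332)]))],[.43,-.3,3.14])
c,s=np.cos(d[2]),np.sin(d[2]);R=np.array([[c,-s],[s,c]])
print("board in drainer",R.T@(b[:2]-d[:2]),np.degrees(b[2]-d[2]))
for L in [(0,.16,.05),(0,-.16,.05)]: print(place(b,[L]))
E
```

```text
[ 0.5528 -0.1422  3.3048] [-0.4 -1.   0.2 -1.1  1.  -1.7 -0.4 -1.8 -1.3 -0.7 -0.  -0.9 -2.2 -0.3
  6.9 -6.7]
[ 0.5454 -0.0908  3.369 ] [ 0.2 -1.2  0.2 -0.9 -0.6 -0.5 -0.2 -1.5 -0.9 -1.7 -1.1 -2.1  0.1 -0.6]
board in drainer [-0.0010521  -0.05192963] 3.6771352530639576
[[ 0.58150171 -0.24669624  0.05      ]]
[[0.50934973 0.06506343 0.05      ]]
```

```bash
cat > wr.py <<'E'
import numpy as np
from scipy.spatial.transform import Rotation as Ro
def tool(h,psi,flip=1):
    h=np.radians(h);p=np.radians(psi)
    z=np.array([np.cos(h)*np.cos(p),np.sin(h)*np.cos(p),-np.sin(p)])
    return z
def wrist(R,P,L):
    """assumed chain Rz(j1)Ry(al)Rx(s5)Rz(j6), no lateral offset: returns j1,al,s5,j6 (2 sols)"""
    W=P-L*R[:,2];j1=np.arctan2(W[1],W[0]);out=[]
    A=Ro.from_euler('z',-j1).as_matrix()@R
    # A=Ry(al)Rx(s)Rz(j6)
    al,s,j6=Ro.from_matrix(A).as_euler('YXZ');
    for v in((al,s,j6),(al+np.pi,np.pi-s,j6+np.pi)):
        v=(np.array(v)+np.pi)%(2*np.pi)-np.pi; out.append(np.r_[j1,v].round(2))
    return W.round(3),out
E
python3 - <<'E'
from wr import *
# board frame at lift angle th: axis from heading hb; tool in board plane with skew k
def Rt(hb,th,k,flip):
    hb=np.radians(hb);th=np.radians(th);k=np.radians(k)
    ey=np.array([np.cos(hb)*np.cos(th),np.sin(hb)*np.cos(th),-np.sin(th)]) # toward foot
    n=np.array([np.cos(hb)*np.sin(th),np.sin(hb)*np.sin(th),np.cos(th)])
    ex=np.cross(ey,n)
    z=np.cos(k)*ey+np.sin(k)*np.cross(n,ey)
    y=flip*n
    return np.c_[np.cross(y,z),y,z],ey,n
C=np.array([.552+.0,-.142,.04])+np.array([.162,-.987,0])*.098 # stop rib corner
print(C)
for flip in(1,-1):
  for k in(0,25):
    for th in(30,60,95):
      R,ey,n=Rt(-80.6,th,k,flip); P=C-ey*.29+n*.01
      print(flip,k,th,P.round(3),*wrist(R,P,.2))
E
```

```text
[ 0.567876 -0.238726  0.04    ]
1 0 30 [0.528 0.004 0.194] [0.499 0.175 0.294] [array([ 0.34, -2.85,  1.02, -2.81]), array([0.34, 0.29, 2.12, 0.34])]
1 0 60 [ 0.546 -0.104  0.296] [ 0.529 -0.006  0.469] [array([-0.01,  3.04,  0.51,  2.94]), array([-0.01, -0.1 ,  2.63, -0.2 ])]
1 0 95 [ 0.574 -0.273  0.328] [ 0.576 -0.291  0.527] [array([-0.47, -3.09, -0.07,  2.51]), array([-0.47,  0.05, -3.07, -0.63])]
1 25 30 [0.528 0.004 0.194] [0.419 0.145 0.284] [array([0.33, 2.58, 1.01, 2.74]), array([ 0.33, -0.56,  2.14, -0.4 ])]
1 25 60 [ 0.546 -0.104  0.296] [ 0.447 -0.029  0.453] [array([-0.06,  2.56,  0.35,  2.69]), array([-0.06, -0.58,  2.79, -0.45])]
1 25 95 [ 0.574 -0.273  0.328] [ 0.493 -0.303  0.509] [array([-0.55,  2.85, -0.34,  2.5 ]), array([-0.55, -0.29, -2.8 , -0.65])]
-1 0 30 [0.528 0.004 0.194] [0.499 0.175 0.294] [array([ 0.34, -2.85,  1.02,  0.34]), array([ 0.34,  0.29,  2.12, -2.81])]
-1 0 60 [ 0.546 -0.104  0.296] [ 0.529 -0.006  0.469] [array([-0.01,  3.04,  0.51, -0.2 ]), array([-0.01, -0.1 ,  2.63,  2.94])]
-1 0 95 [ 0.574 -0.273  0.328] [ 0.576 -0.291  0.527] [array([-0.47, -3.09, -0.07, -0.63]), array([-0.47,  0.05, -3.07,  2.51])]
-1 25 30 [0.528 0.004 0.194] [0.419 0.145 0.284] [array([ 0.33,  2.58,  1.01, -0.4 ]), array([ 0.33, -0.56,  2.14,  2.74])]
-1 25 60 [ 0.546 -0.104  0.296] [ 0.447 -0.029  0.453] [array([-0.06,  2.56,  0.35, -0.45]), array([-0.06, -0.58,  2.79,  2.69])]
-1 25 95 [ 0.574 -0.273  0.328] [ 0.493 -0.303  0.509] [array([-0.55,  2.85, -0.34, -0.65]), array([-0.55, -0.29, -2.8 ,  2.5 ])]
```

```bash
cat > go.py <<'E'
import sys
from wr import *
from workcell import env
def Rt(hb,th,flip=-1):
    hb=np.radians(hb);th=np.radians(th)
    ey=np.array([np.cos(hb)*np.cos(th),np.sin(hb)*np.cos(th),-np.sin(th)])
    n=np.array([np.cos(hb)*np.sin(th),np.sin(hb)*np.sin(th),np.cos(th)])
    return np.c_[np.cross(flip*n,ey),flip*n,ey],ey,n
def cur():
    s=env.get_state();return s,Ro.from_quat(np.roll(s["orientation"],-1)).as_matrix()
def delta(P,R1):
    s,R0=cur()
    d=R0.T@(np.array(P)-s["tcp_pos"]);r=Ro.from_matrix(R0.T@R1).as_rotvec()
    print("clock",s["clock"],"tcp",s["tcp_pos"].round(4),"q",s["joint_pos"].round(2),"F",s["wrist_force"].round(1))
    print("delta",np.r_[d,r].round(4),"|d|",np.linalg.norm(d).round(3),"|r|",np.linalg.norm(r).round(3))
if __name__=="__main__":
    a=list(map(float,sys.argv[1:6]));delta(a[:3],Rt(a[3],a[4])[0])
E
echo '[[[0.04,-0.026,-0.031],[0,0,-0.18]],[[0.08,-0.051,-0.062],[0,0,-0.37]],[[0.12,-0.077,-0.093],[0,0,-0.56]],[[0.16,-0.102,-0.124],[0,0,-0.75]],[[0.2,-0.128,-0.155],[0,0,-0.93]],[[0.24,-0.153,-0.185],[0,0,-1.12]],[[0.28,-0.179,-0.216],[0,0,-1.31]],[[0.319,-0.204,-0.247],[0,0,-1.5]]]' | python3 nudge.py 0.06
python3 go.py 0.46 0.2 0.35 -77 40
```

```text
clock: 1.1
tcp_pos: [0.4208, -0.2492, 0.5011]
orientation: [-0.0, 0.613, 0.79, -0.0]
wrist_force: [0.5, -1.1, -0.2]
finger_gap: 0.0599
grip_force: 0.0
clock 1.1 tcp [ 0.4208 -0.2492  0.5011] q [-0.7   0.21  0.53  1.89 -0.    0.62] F [ 0.5 -1.1 -0.2]
delta [ 0.4254  0.1494  0.1511  0.6873 -0.6713 -1.4394] |d| 0.476 |r| 1.731
```

```bash
echo '[[[0.05,0.018,0.018],[0.07,-0.07,-0.15]],[[0.1,0.035,0.036],[0.15,-0.15,-0.31]],[[0.15,0.053,0.053],[0.23,-0.23,-0.47]],[[0.2,0.07,0.07],[0.31,-0.3,-0.63]],[[0.25,0.088,0.09],[0.38,-0.37,-0.79]],[[0.3,0.105,0.106],[0.45,-0.44,-0.95]],[[0.35,0.123,0.124],[0.53,-0.51,-1.11]],[[0.4,0.14,0.14],[0.6,-0.59,-1.26]]]' | python3 nudge.py 
python3 go.py 0.487 0.16 0.126 -77 30
python3 - <<'E'
from fit import *
for n,px,z in(("side",[(275,339)],.02),("scene",[(212,140)],.02)):
    K,R,t=cam(n);r=R.T@np.linalg.inv(K)@[*px[0],1];c=-R.T@t;print(n,(c+r*(z-c[2])/r[2]).round(3))
E
```

```text
clock: 2.1
tcp_pos: [0.4593, 0.1732, 0.3592]
orientation: [0.043, 0.005, 0.926, -0.376]
wrist_force: [0.5, 0.1, 0.5]
finger_gap: 0.0601
grip_force: 0.0
clock 2.1 tcp [0.4593 0.1732 0.3592] q [ 0.56  0.41  0.23  1.79 -0.68  0.71] F [0.5 0.1 0.5]
delta [-0.008   0.1538  0.1779  0.2657 -0.11   -0.1902] |d| 0.235 |r| 0.345
side [0.445 0.342 0.02 ]
scene [0.447 0.335 0.02 ]
```

```bash
echo '[[[-0.002,0.04,0.045],[0.07,-0.03,-0.05]],[[-0.004,0.08,0.09],[0.14,-0.06,-0.1]],[[-0.006,0.12,0.14],[0.2,-0.085,-0.14]],[[-0.008,0.154,0.178],[0.266,-0.11,-0.19]],[[-0.008,0.154,0.178],[0.266,-0.11,-0.19]]]' | python3 nudge.py 
python3 go.py 0.5135 0.0455 0.06 -77 30
python3 - <<'E'
from workcell import env
import cv2,numpy as np
ims=[]
for n in("scene","side"):
    c=env.read_camera(n);np.savez(f"pics/{n}1.npz",**c);ims.append(c["image"][110:310,190:340,::-1])
cv2.imwrite("pics/p1.png",cv2.resize(np.hstack(ims),None,fx=2.6,fy=2.6,interpolation=2))
E
```

```text
clock: 2.72
tcp_pos: [0.4844, 0.1573, 0.1215]
orientation: [0.051, -0.098, 0.86, -0.498]
wrist_force: [0.2, 0.2, 0.4]
finger_gap: 0.0599
grip_force: 0.0
clock 2.725 tcp [0.4844 0.1573 0.1215] q [ 0.6   0.69 -0.11  1.35 -0.93  0.67] F [0.2 0.2 0.4]
delta [-0.0045 -0.0044  0.1307 -0.0011 -0.0098  0.0053] |d| 0.131 |r| 0.011
```

View pics/p1.png

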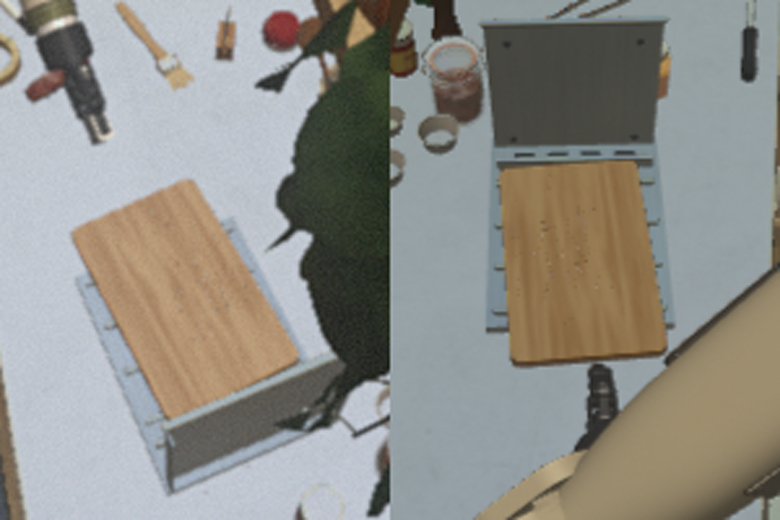

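```bash
echo '[[[-0.002,-0.002,0.03],[0,-0.01,0]],[[-0.004,-0.004,0.06],[0,-0.01,0]],[[-0.0045,-0.0045,0.09],[0,-0.01,0]],[[-0.0045,-0.0045,0.115],[0,-0.01,0]],[[-0.0045,-0.0045,0.13],[0,-0.01,0]],[[-0.0045,-0.0045,0.13],[0,-0.01,0]]]' | python3 nudge.py
python3 - <<'E'
from workcell import env
import cv2,numpy as np
ims=[]
c=env.read_camera("scene");ims.append(c["image"][150:290,190:340,::-1])
c=env.read_camera("wrist");cv2.imwrite("pics/p2.png",np.hstack([cv2.resize(ims[0],(420,392)),cv2.resize(c["image"][...,::-1],(380,392))]))
E
```

```text
clock: 3.58
tcp_pos: [0.5186, 0.0478, 0.0691]
orientation: [0.063, -0.095, 0.862, -0.494]
wrist_force: [-0.0, -0.3, -1.9]
finger_gap: 0.0601
grip_force: 0.0
```

View pics/p2.png

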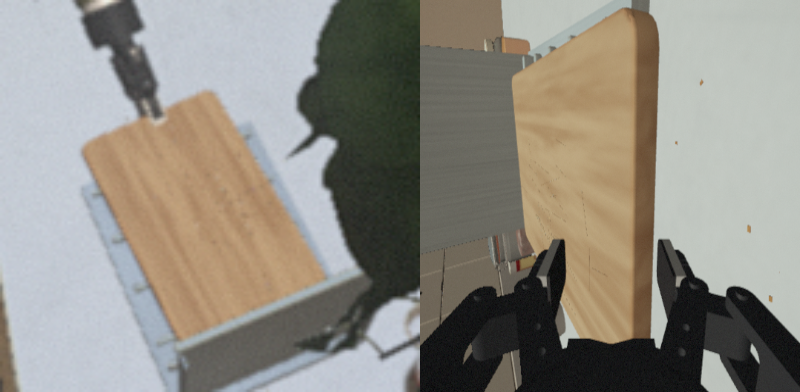

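```bash
python3 go.py 0.5135 0.0455 0.06 -77 30
```

```text
clock 3.675 tcp [0.5183 0.0484 0.0682] q [ 0.4   0.62 -0.37  0.85 -1.02  0.33] F [-0.4 -0.   1.3]
delta [ 0.0054  0.0061  0.0056  0.0035  0.0084 -0.0094] |d| 0.01 |r| 0.013
```

```bash
echo '[[[0.005,0.006,0.005],[0,0,0]],[[0.005,0.006,0.005],[0,0,0]]]' | python3 nudge.py; python3 go.py 0.5135 0.0455 0.06 -77 30
```

```text
clock: 3.92
tcp_pos: [0.5117, 0.0456, 0.0573]
orientation: [0.06, -0.098, 0.861, -0.495]
wrist_force: [0.4, 0.1, -0.4]
finger_gap: 0.06
grip_force: 0.0
clock 3.925 tcp [0.5117 0.0456 0.0573] q [ 0.4   0.63 -0.39  0.83 -1.02  0.33] F [ 0.4  0.1 -0.4]
delta [-0.0018 -0.0026 -0.0009  0.0025  0.0062 -0.0034] |d| 0.003 |r| 0.008
```

```bash
cat > plan.py <<'E'
import sys
from go import *
HD=-80.65
def pose(C,th,k,l,off=.010):
    """board axis skewed k deg in its plane; tool square to drainer rib, at l from rib contact"""
    R,ey,n=Rt(HD,th); a=Ro.from_rotvec(np.radians(k)*n).apply(ey)
    return np.array(C)-a*l+n*off,R
E
python3 - <<'E'
from plan import *
P,R=pose([.5793,-.237,.04],30,3.65,.285);print(P);delta(P,R)
E
```

```text
[ 0.52219205 -0.00183716  0.1908712 ]
clock 3.925 tcp [0.5117 0.0456 0.0573] q [ 0.4   0.63 -0.39  0.83 -1.02  0.33] F [ 0.4  0.1 -0.4]
delta [-0.0002 -0.1399 -0.0251  0.0027  0.0614  0.0285] |d| 0.142 |r| 0.068
```

```bash
echo '[[[0,-0.02,-0.006],[0,0.01,0.005]],[[0,-0.045,-0.011],[0,0.02,0.01]],[[0,-0.07,-0.016],[0,0.03,0.015]],[[0,-0.095,-0.02],[0,0.045,0.02]],[[0,-0.12,-0.023],[0,0.06,0.028]],[[0,-0.14,-0.025],[0,0.061,0.028]],[[0,-0.14,-0.025],[0,0.061,0.028]]]' | python3 nudge.py
python3 - <<'E'
from plan import *
import cv2
P,R=pose([.5793,-.237,.04],30,3.65,.285);delta(P,R)
ims=[]
for n in("scene","side"):
    c=env.read_camera(n);ims.append(c["image"][110:310,190:340,::-1])
cv2.imwrite("pics/p3.png",cv2.resize(np.hstack(ims),None,fx=2.6,fy=2.6,interpolation=2))
E
```

```text
clock: 4.8
tcp_pos: [0.5229, -0.0022, 0.192]
orientation: [0.042, -0.07, 0.864, -0.497]
wrist_force: [0.4, 1.3, -3.3]
finger_gap: 0.0596
grip_force: 1.1
clock 4.8 tcp [ 0.5229 -0.0022  0.192 ] q [ 0.3   0.44 -0.29  1.07 -1.03  0.27] F [ 0.4  1.3 -3.3]
delta [ 0.0006  0.0012  0.0002  0.0033  0.0012 -0.0027] |d| 0.001 |r| 0.004
```

View pics/p3.png

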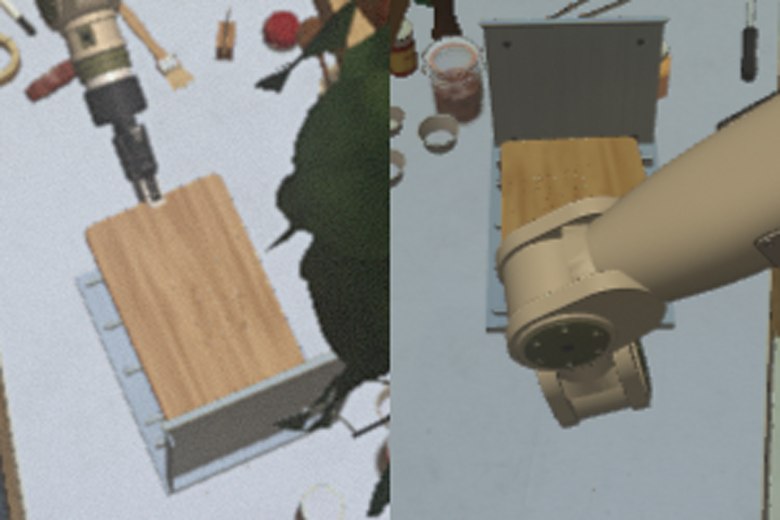

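Run:
```python
from plan import *
from fit import cam,proj
def corners(s,th,xo=-.010,k=3.65):
    # drainer frame y,z ; world
    R,ey,n=Rt(HD,th);a=Ro.from_rotvec(np.radians(k)*n).apply(ey);b=np.cross(a,n)
    C=np.array([.5793,-.237,.04])
    B=C+a*s+n*.02
    return np.array([B+b*.1,B-b*.1]),np.array([B+b*.1-a*.32,B-b*.1-a*.32])
for th in(22,26,30):
  for s in(5,10,20,30,40):
    f,t=corners(s/1000,th);print(th,s,proj(cam("side"),f).round(1).tolist(),"free scene",proj(cam("scene"),t).round(1).tolist(),f[:,2].round(3))
```

```text
22 5 [[285.2, 171.2], [232.3, 173.4]] free scene [[215.4, 187.8], [267.2, 165.3]] [0.054 0.059]
22 10 [[285.0, 170.6], [232.3, 172.8]] free scene [[216.0, 189.1], [267.8, 166.6]] [0.052 0.057]
22 20 [[284.7, 169.4], [232.3, 171.6]] free scene [[217.2, 191.8], [269.0, 169.2]] [0.049 0.053]
22 30 [[284.3, 168.3], [232.2, 170.4]] free scene [[218.4, 194.4], [270.2, 171.7]] [0.045 0.05 ]
22 40 [[284.0, 167.1], [232.2, 169.2]] free scene [[219.6, 197.1], [271.4, 174.3]] [0.041 0.046]
26 5 [[285.2, 171.3], [232.4, 173.2]] free scene [[215.9, 187.5], [268.6, 164.6]] [0.053 0.059]
26 10 [[285.0, 170.7], [232.3, 172.7]] free scene [[216.5, 188.8], [269.2, 165.9]] [0.051 0.056]
26 20 [[284.6, 169.7], [232.3, 171.7]] free scene [[217.7, 191.5], [270.3, 168.5]] [0.046 0.052]
26 30 [[284.3, 168.7], [232.3, 170.7]] free scene [[218.9, 194.2], [271.5, 171.1]] [0.042 0.048]
26 40 [[284.0, 167.7], [232.3, 169.6]] free scene [[220.1, 196.9], [272.7, 173.8]] [0.038 0.043]
30 5 [[285.1, 171.3], [232.4, 173.1]] free scene [[216.6, 187.5], [270.1, 164.2]] [0.052 0.058]
30 10 [[285.0, 170.9], [232.4, 172.6]] free scene [[217.2, 188.9], [270.7, 165.6]] [0.049 0.056]
30 20 [[284.6, 170.0], [232.3, 171.8]] free scene [[218.4, 191.6], [271.9, 168.2]] [0.044 0.051]
30 30 [[284.3, 169.2], [232.3, 170.9]] free scene [[219.6, 194.4], [273.0, 170.9]] [0.039 0.046]
30 40 [[283.9, 168.4], [232.3, 170.1]] free scene [[220.8, 197.1], [274.1, 173.6]] [0.034 0.041]
```

```bash
echo '[[[0,0,0],[0,0,0]],[[0,0,0],[0,0,0]],[[0,0,0],[0,0,0]],[[0,0,0],[0,0,0]],[[0,0,0],[0,0,0]],[[0,0,0],[0,0,0]]]' | python3 nudge.py 0.0 120
python3 - <<'E'
from plan import *
import cv2
P,R=pose([.5793,-.237,.04],30,3.65,.285);delta(P,R)
ims=[]
for n in("scene","side"):
    c=env.read_camera(n);np.savez(f"pics/{n}4.npz",**c)
    o=(150,200) if n=="scene" else (110,215)
    ims.append(cv2.resize(c["image"][o[0]:o[0]+140,o[1]:o[1]+100,::-1],None,fx=4,fy=4,interpolation=2))
cv2.imwrite("pics/p4.png",np.hstack(ims))
E
```

```text
clock: 5.65
tcp_pos: [0.5225, -0.0023, 0.1912]
orientation: [0.041, -0.07, 0.864, -0.497]
wrist_force: [-0.1, -1.5, -3.2]
finger_gap: 0.0154
grip_force: 117.5
clock 5.65 tcp [ 0.5225 -0.0023  0.1912] q [ 0.3   0.45 -0.29  1.07 -1.03  0.27] F [-0.1 -1.5 -3.2]
delta [ 0.0002  0.0005 -0.0002  0.0027  0.0003 -0.0007] |d| 0.001 |r| 0.003
```

View pics/p4.png

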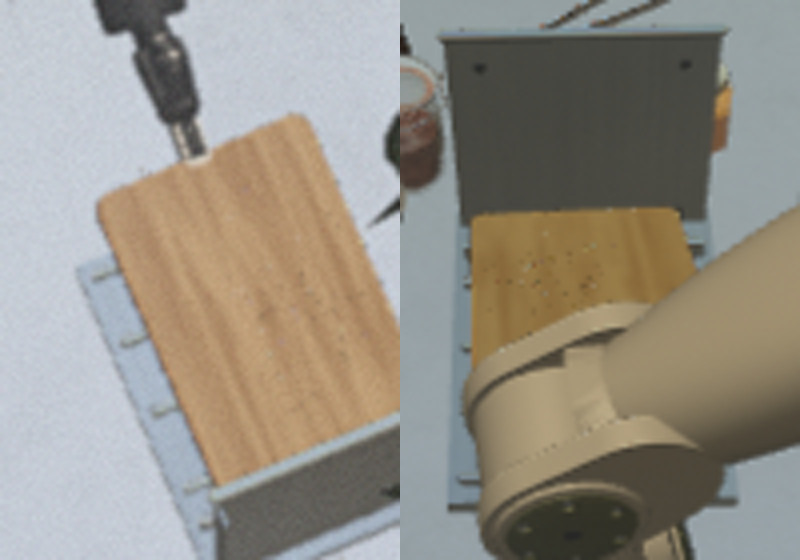

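```bash
cat > bf.py <<'E'
from plan import *
from fit import cam,proj
from scipy.optimize import least_squares
O=np.array([.5528,-.1422,0]);RD=Ro.from_euler('z',3.3048)
def fitboard(i,obs,p0):
    """p: x,y,z of centre of top face (drainer frame), th, skew k, roll=0.  obs: cam,[(sx,sy)],px ; sy=+1 foot"""
    def pts(p,c):
        th=np.radians(p[3]);ey=np.array([0,np.cos(th),-np.sin(th)]);n=np.array([0,np.sin(th),np.cos(th)])
        r=Ro.from_rotvec(np.radians(p[4])*n);ey=r.apply(ey);ex=np.cross(ey,n)
        c=np.array(c,float);return O+RD.apply(p[:3]+np.outer(c[:,0]*.1,ex)+np.outer(c[:,1]*.16,ey))
    f=lambda p:np.concatenate([(proj(cam(n,i),pts(p,c))-np.array(px)).ravel() for n,c,px in obs])
    r=least_squares(f,p0);p=r.x;th=np.radians(p[3])
    T=p[:3]+.16*np.array([0,np.cos(th),-np.sin(th)]);B=T-.02*np.array([0,np.sin(th),np.cos(th)])
    F=p[:3]-.16*np.array([0,np.cos(th),-np.sin(th)])
    print("p",p.round(4),"res",r.fun.round(1));print("T",T.round(4),"B",B.round(4),"free top",F.round(4))
    s,R0=cur();t=RD.inv().apply(s["tcp_pos"]-O);print("tcp drainer",t.round(4),"z axis",RD.inv().apply(R0[:,2]).round(3))
    return p
E
python3 - <<'E'
from bf import *
A=lambda l:[(200+u/4,150+v/4) for u,v in l]
S=lambda l:[(215+(u-400)/4,110+v/4) for u,v in l]
# drainer +x = world -x : side left image = world +x = drainer -x
fitboard(4,[("scene",[(1,-1),(-1,-1)],A([(95,207),(304,112)])),("side",[(-1,1),(1,1)],S([(470,212),(680,207)]))],[0,0,.1,25,3])
E
```

```text
p [-3.10000e-03  2.43000e-02  1.18500e-01  2.59584e+01  2.92400e+00] res [-0.8 -0.4  0.5  0.5  0.3  0.2 -0.7 -0.2]
T [-0.0031  0.1681  0.0485] B [-0.0031  0.1594  0.0305] free top [-0.0031 -0.1196  0.1886]
tcp drainer [ 0.0072 -0.143   0.1912] z axis [-0.     0.865 -0.502]
```

```bash
echo '[[[0,-0.003,0.015],[0,0,0]],[[0,-0.003,0.028],[0,0,0]],[[0,-0.003,0.028],[0,0,0]]]' | python3 nudge.py 0.027 20
python3 - <<'E'
from bf import *
import cv2
fitme=cur()[0];print(fitme["tcp_pos"],fitme["finger_gap"])
ims=[]
for n in("scene","side"):
    c=env.read_camera(n);np.savez(f"pics/{n}5.npz",**c)
    o=(150,200) if n=="scene" else (110,215)
    ims.append(cv2.resize(c["image"][o[0]:o[0]+140,o[1]:o[1]+100,::-1],None,fx=4,fy=4,interpolation=2))
cv2.imwrite("pics/p5.png",np.hstack(ims))
E
```

```text
clock: 6.12
tcp_pos: [0.5266, -0.0279, 0.1798]
orientation: [0.041, -0.07, 0.864, -0.497]
wrist_force: [0.2, -1.3, -2.0]
finger_gap: 0.0271
grip_force: 1.1
[ 0.52660968 -0.02786716  0.17982623] 0.027060388927003114
```

View pics/p5.png

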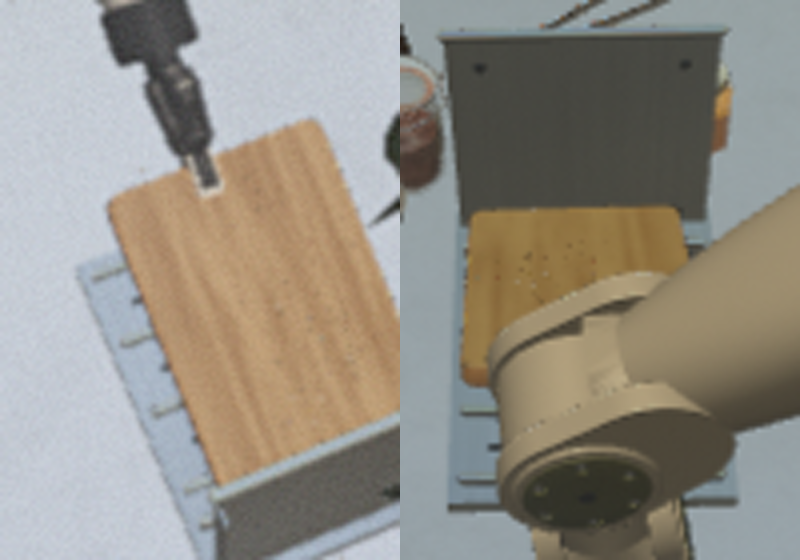

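```bash
echo '[[[0,0,0],[0,0,0]],[[0,0,0],[0,0,0]],[[0,0,0],[0,0,0]],[[0,0,0],[0,0,0]]]' | python3 nudge.py 0.0 120
python3 - <<'E'
from bf import *
import cv2
for n in("scene","side"):
    c=env.read_camera(n);np.savez(f"pics/{n}5.npz",**c)
A=lambda l:[(200+u/4,150+v/4) for u,v in l]
S=lambda l:[(215+(u-400)/4,110+v/4) for u,v in l]
fitboard(5,[("scene",[(1,-1),(-1,-1)],A([(105,204),(320,117)])),("side",[(-1,1),(1,1)],S([(470,210),(682,206)]))],[0,0,.1,25,3])
E
```

```text
clock: 6.72
tcp_pos: [0.5274, -0.0278, 0.1817]
orientation: [0.042, -0.07, 0.863, -0.499]
wrist_force: [-0.7, 0.4, 5.8]
finger_gap: 0.0186
grip_force: 118.8
p [-7.00000e-03  3.04000e-02  1.20200e-01  2.76003e+01  1.13820e+00] res [-0.4 -0.2  0.2  0.2  0.7 -0.  -0.9 -0. ]
T [-0.007   0.1722  0.0461] B [-0.007   0.163   0.0283] free top [-0.007  -0.1113  0.1943]
tcp drainer [ 0.0064 -0.117   0.1817] z axis [-0.002  0.867 -0.499]
```

```bash
cat > tgt.py <<'E'
import sys
from bf import *
# usage: By Bz theta [L off dth x k] ; drainer frame metres/deg
a=list(map(float,sys.argv[1:])); By,Bz,th=a[:3]
L,off,dth=(a[3:6] if len(a)>5 else (.319,.0075,2.4)); x=a[6] if len(a)>6 else .0064
t=np.radians(th);ey=np.array([0,np.cos(t),-np.sin(t)]);n=np.array([0,np.sin(t),np.cos(t)])
P=np.array([x,By,Bz])-L*ey+off*n
delta(O+RD.apply(P),Rt(HD,th+dth)[0])
E
for t in "0.163 0.0285 27.5" "0.125 0.052 27.5" "0.110 0.050 27.5" "0.108 0.048 45";do python3 tgt.py $t|tail -1;done; python3 tgt.py 0.108 0.045 60
```

```text
delta [-0.     -0.0009  0.0001  0.0002  0.0022 -0.0016] |d| 0.001 |r| 0.003
delta [-0.0001 -0.0023 -0.0446  0.0002  0.0022 -0.0016] |d| 0.045 |r| 0.003
delta [-0.0002  0.0069 -0.0566  0.0002  0.0022 -0.0016] |d| 0.057 |r| 0.003
delta [-3.000e-04 -8.660e-02 -4.430e-02 -3.052e-01  2.400e-03 -1.300e-03] |d| 0.097 |r| 0.305
clock 6.825 tcp [ 0.5274 -0.0278  0.1817] q [ 0.26  0.43 -0.35  0.95 -1.04  0.18] F [-0.8  0.4  6. ]
delta [-3.000e-04 -1.601e-01 -9.000e-03 -5.670e-01  2.600e-03 -1.000e-03] |d| 0.16 |r| 0.567
```

```bash
echo '[[[0,-0.002,-0.012],[0,0,0]],[[0,-0.003,-0.025],[0,0,0]],[[0,-0.003,-0.04],[0,0,0]],[[0,-0.001,-0.05],[0,0,0]],[[0,0.002,-0.058],[0,0,0]],[[0,0.002,-0.058],[0,0,0]]]' | python3 nudge.py
python3 - <<'E'
from bf import *
import cv2
ims=[]
for n in("scene","side"):
    c=env.read_camera(n);np.savez(f"pics/{n}6.npz",**c)
    o=(150,200) if n=="scene" else (110,215)
    ims.append(cv2.resize(c["image"][o[0]:o[0]+140,o[1]:o[1]+100,::-1],None,fx=4,fy=4,interpolation=2))
cv2.imwrite("pics/p6.png",np.hstack(ims))
E
```

```text
clock: 7.58
tcp_pos: [0.5181, 0.0238, 0.2061]
orientation: [0.041, -0.071, 0.864, -0.496]
wrist_force: [0.2, -0.6, -6.1]
finger_gap: 0.0184
grip_force: 118.8
```

View pics/p6.png

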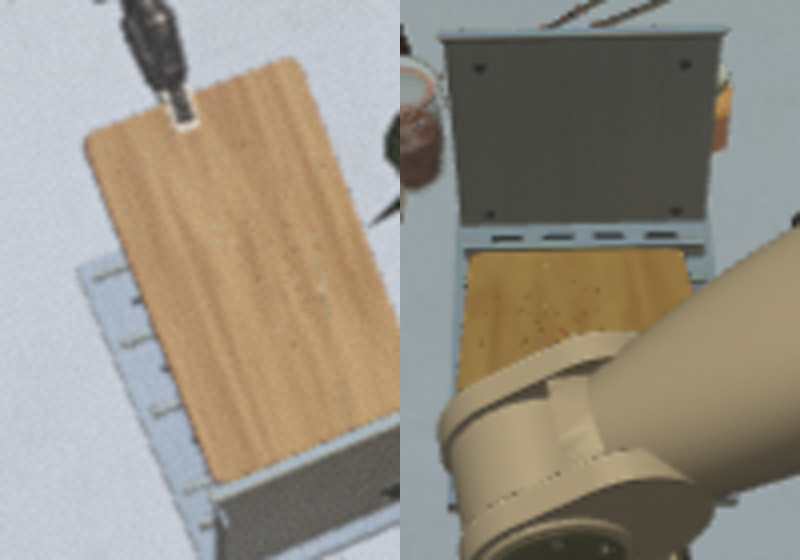

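```bash
python3 - <<'E'
from bf import *
A=lambda l:[(200+u/4,150+v/4) for u,v in l]
S=lambda l:[(215+(u-400)/4,110+v/4) for u,v in l]
fitboard(6,[("scene",[(1,-1),(-1,-1)],A([(82,139),(299,54)])),("side",[(-1,1),(1,1)],S([(467,252),(688,248)]))],[0,0,.1,25,3])
E
python3 tgt.py 0.108 0.045 45
```

```text
p [-6.6000e-03 -2.3700e-02  1.4020e-01  3.2496e+01  1.0045e+00] res [-0.4 -0.2  0.2  0.2  1.1 -0.1 -1.3  0. ]
T [-0.0066  0.1112  0.0543] B [-0.0066  0.1005  0.0374] free top [-0.0066 -0.1587  0.2262]
tcp drainer [ 0.0073 -0.1687  0.2064] z axis [ 0.     0.864 -0.503]
clock 7.675 tcp [0.5181 0.0231 0.2064] q [ 0.35  0.46 -0.23  1.19 -1.01  0.36] F [ 0.   0.5 -5. ]
delta [-9.000e-04 -8.840e-02  1.390e-02 -2.999e-01  0.000e+00 -1.000e-04] |d| 0.09 |r| 0.3
```

```bash
for t in "0.106 0.037 45" "0.104 0.037 60";do python3 tgt.py $t .318 .0075 -0.6 .0073|tail -1;done
```

```text
delta [-0.000e+00 -8.020e-02  1.710e-02 -2.476e-01  0.000e+00 -1.000e-04] |d| 0.082 |r| 0.248
delta [-0.000e+00 -1.553e-01  4.870e-02 -5.094e-01  0.000e+00 -1.000e-04] |d| 0.163 |r| 0.509
```

```bash
echo '[[[0,-0.027,0.005],[-0.08,0,0]],[[0,-0.053,0.011],[-0.165,0,0]],[[0,-0.08,0.017],[-0.248,0,0]],[[0,-0.105,0.026],[-0.335,0,0]],[[0,-0.13,0.037],[-0.42,0,0]],[[0,-0.155,0.0485],[-0.509,0,0]],[[0,-0.155,0.0485],[-0.509,0,0]]]' | python3 nudge.py
python3 - <<'E'
from bf import *
import cv2
ims=[]
for n in("scene","side"):
    c=env.read_camera(n);np.savez(f"pics/{n}7.npz",**c)
    o=(150,200) if n=="scene" else (110,215)
    ims.append(cv2.resize(c["image"][o[0]:o[0]+140,o[1]:o[1]+100,::-1],None,fx=4,fy=4,interpolation=2))
cv2.imwrite("pics/p7.png",np.hstack(ims))
E
for t in "0.103 0.034 60" "0.101 0.034 75" "0.101 0.034 90";do python3 tgt.py $t .318 .0075 -0.6 .0073;done
```

```text
clock: 8.55
tcp_pos: [0.5378, -0.0983, 0.3191]
orientation: [0.023, -0.076, 0.961, -0.265]
wrist_force: [0.1, 0.0, -5.6]
finger_gap: 0.018
grip_force: 118.6
clock 8.65 tcp [ 0.5366 -0.096   0.3162] q [-0.07  0.16 -0.1   1.18 -0.52 -0.27] F [-0.5  1.1 -5.6]
delta [-0.0011  0.0026  0.0019 -0.0014 -0.0017 -0.0009] |d| 0.003 |r| 0.002
clock 8.65 tcp [ 0.5366 -0.096   0.3162] q [-0.07  0.16 -0.1   1.18 -0.52 -0.27] F [-0.5  1.1 -5.6]
delta [-0.0012 -0.0776  0.0147 -0.2632 -0.0016 -0.0011] |d| 0.079 |r| 0.263
clock 8.65 tcp [ 0.5366 -0.096   0.3162] q [-0.07  0.16 -0.1   1.18 -0.52 -0.27] F [-0.5  1.1 -5.6]
delta [-0.0014 -0.1531  0.0492 -0.525  -0.0015 -0.0013] |d| 0.161 |r| 0.525
```

View pics/p7.png

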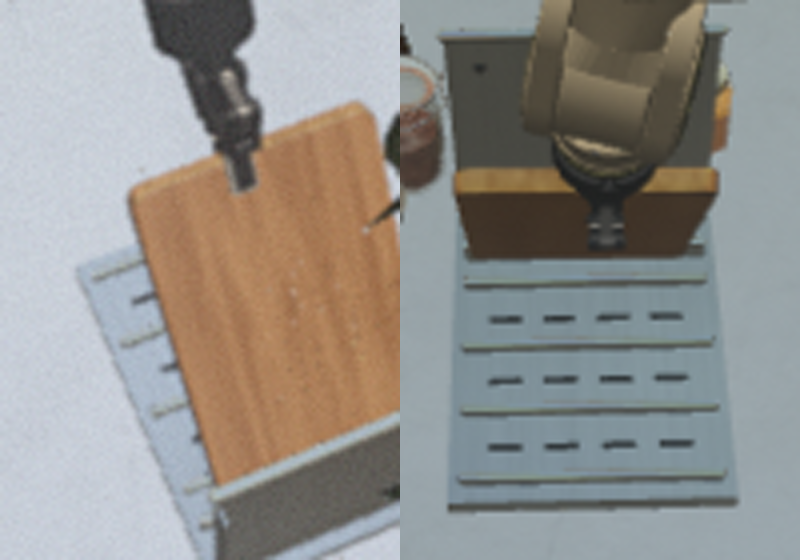

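```bash
echo '[[[-0.001,-0.026,0.003],[-0.087,0,0]],[[-0.001,-0.052,0.008],[-0.175,0,0]],[[-0.001,-0.0776,0.0147],[-0.263,0,0]],[[-0.001,-0.103,0.024],[-0.35,0,0]],[[-0.001,-0.128,0.036],[-0.437,0,0]],[[-0.001,-0.153,0.049],[-0.525,0,0]],[[-0.001,-0.153,0.049],[-0.525,0,0]]]' | python3 nudge.py
for t in "0.101 0.034 90" "0.101 0.028 90" "0.1005 0.033 98";do python3 tgt.py $t .318 .0075 -0.6 .0073;done
```

```text
clock: 9.52
tcp_pos: [0.5638, -0.2498, 0.3492]
orientation: [-0.002, -0.081, 0.997, -0.002]
wrist_force: [1.2, 4.6, -7.1]
finger_gap: 0.0184
grip_force: 118.4
clock 9.525 tcp [ 0.5638 -0.2498  0.3492] q [-0.54  0.4   0.41  1.58 -0.01 -0.71] F [ 1.2  4.6 -7.1]
delta [ 0.0006 -0.0005 -0.0028  0.0061 -0.0041 -0.0009] |d| 0.003 |r| 0.007
clock 9.525 tcp [ 0.5638 -0.2498  0.3492] q [-0.54  0.4   0.41  1.58 -0.01 -0.71] F [ 1.2  4.6 -7.1]
delta [ 0.0006 -0.0005  0.0032  0.0061 -0.0041 -0.0009] |d| 0.003 |r| 0.007
clock 9.525 tcp [ 0.5638 -0.2498  0.3492] q [-0.54  0.4   0.41  1.58 -0.01 -0.71] F [ 1.2  4.6 -7.1]
delta [ 0.0006 -0.0442  0.0026 -0.1335 -0.004  -0.0011] |d| 0.044 |r| 0.134
```

```bash
echo '[[[0,0,0.001],[0,0,0]],[[0,0,0.002],[0,0,0]],[[0,0,0.003],[0,0,0]],[[0,0,0.003],[0,0,0]]]' | python3 nudge.py
python3 - <<'E'
from bf import *
import cv2
s,R=cur();print(s["wrist_force"].round(1),s["ft_torque"].round(2),RD.inv().apply(s["tcp_pos"]-O).round(4))
# board top edge orientation vs drainer: detect brown region in side view
for n in("scene","side"):
    c=env.read_camera(n);np.savez(f"pics/{n}8.npz",**c);im=c["image"].astype(int)
    m=((im[...,0]-im[...,2]>35)&(im[...,0]>60)).astype(np.uint8)
    m[:110]=0;m[260:]=0;m[:,:205]=0;m[:,330:]=0
    if n=="side": m[:,310:]=0
    m=cv2.morphologyEx(m,cv2.MORPH_OPEN,np.ones((3,3)))
    print(n)
    cols=np.where(m.sum(0)>3)[0]
    for x in cols[::6]:
        r=np.where(m[:,x])[0];print(x,r.min(),r.max(),len(r),end=" | ")
    print()
E
```

```text
clock: 10.02
tcp_pos: [0.5638, -0.2484, 0.3501]
orientation: [0.001, -0.082, 0.997, -0.005]
wrist_force: [-1.0, 3.8, -6.4]
finger_gap: 0.018
grip_force: 118.7
[-1.   3.8 -6.4] [2.03 0.68 0.47] [0.0064 0.1066 0.3501]
scene
205 110 132 23 | 211 110 132 23 | 217 110 134 25 | 223 110 134 25 | 229 110 134 25 | 235 110 134 25 | 241 110 134 25 | 247 110 133 24 | 253 110 242 30 | 259 110 241 32 | 265 110 238 33 | 271 110 244 27 | 277 118 259 54 | 283 110 257 51 | 289 110 255 44 | 295 110 253 57 | 301 110 250 63 | 307 110 248 64 | 313 114 146 22 | 319 110 113 4 | 328 113 125 13 | 
side
229 112 121 10 | 235 110 175 66 | 241 110 175 66 | 247 110 175 66 | 253 110 175 66 | 259 110 175 66 | 265 122 175 54 | 271 110 175 66 | 277 110 175 66 | 283 110 174 65 | 289 110 130 21 | 297 132 138 7 |
```

```bash
echo '[[[0,0.001,0.002],[0,0,0]],[[0,0.002,0.004],[0,0,0]],[[0,0.002,0.004],[0,0,0]]]' | python3 nudge.py
python3 - <<'E'
from bf import *
import cv2
s,R=cur();print(s["wrist_force"].round(1),s["ft_torque"].round(2),RD.inv().apply(s["tcp_pos"]-O).round(4),RD.inv().apply(R[:,2]).round(3))
c=env.read_camera("side");im=c["image"].astype(int);np.savez("pics/side9.npz",**c)
m=((im[...,0]-im[...,2]>25)&(im[...,0]>50)).astype(np.uint8)
# bottom and top visible bounds of board in side view, per column
for x in range(228,296,4):
    r=np.where(m[100:200,x])[0]+100;print(x,r.min() if len(r) else 0,r.max() if len(r) else 0,end=" | ")
# predicted
K=cam("side",9)
def pr(l):return proj(K,O+RD.apply(np.array(l,float))).round(1).tolist()
print();print("stop rib top edge y98 z40",pr([(-.115,.098,.04),(.115,.098,.04)]),"y90",pr([(-.115,.09,.04),(.115,.09,.04)]));print("fence top y125",pr([(-.115,.125,.05),(.115,.125,.05)]))
for By,Bz in((.101,.03),(.101,.04),(.088,.04),(.12,.05)):
    print(By,Bz,"B",pr([(-.107,By,Bz),(.093,By,Bz)]),"top-front",pr([(-.107,By,Bz+.32),(.093,By,Bz+.32)]),"top-back",pr([(-.107,By+.02,Bz+.32),(.093,By+.02,Bz+.32)]))
E
```

```text
clock: 10.5
tcp_pos: [0.564, -0.2478, 0.3458]
orientation: [0.001, -0.081, 0.997, -0.005]
wrist_force: [-1.3, 3.5, -4.0]
finger_gap: 0.018
grip_force: 119.0
[-1.3  3.5 -4. ] [1.87 0.45 0.41] [0.0061 0.106  0.3458] [-0.001  0.011 -1.   ]
228 0 0 | 232 111 174 | 236 111 176 | 240 102 177 | 244 102 176 | 248 111 177 | 252 102 177 | 256 103 177 | 260 111 177 | 264 123 177 | 268 112 177 | 272 111 177 | 276 111 177 | 280 109 176 | 284 111 173 | 288 111 142 | 292 0 0 | 
stop rib top edge y98 z40 [[231.5, 177.9], [292.2, 177.2]] y90 [[231.4, 179.6], [292.3, 178.8]]
fence top y125 [[231.6, 170.8], [291.9, 170.1]]
0.101 0.03 B [[233.8, 179.0], [286.2, 178.3]] top-front [[228.1, 114.0], [291.5, 113.2]] top-back [[228.3, 109.8], [291.1, 109.0]]
0.101 0.04 B [[233.6, 177.3], [286.3, 176.6]] top-front [[227.9, 111.5], [291.7, 110.7]] top-back [[228.1, 107.4], [291.3, 106.5]]
0.088 0.04 B [[233.5, 179.9], [286.5, 179.3]] top-front [[227.7, 114.3], [291.9, 113.5]] top-back [[228.0, 110.1], [291.5, 109.2]]
0.12 0.05 B [[233.6, 171.8], [286.2, 171.1]] top-front [[227.9, 105.1], [291.5, 104.2]] top-back [[228.1, 101.0], [291.1, 100.1]]
```

```bash
for t in "0.1005 0.031 94" "0.1 0.0315 98.5";do python3 tgt.py $t .318 .0075 0 .0061|tail -1;done
```

```text
delta [-0.     -0.0241 -0.0016 -0.0807  0.0014 -0.    ] |d| 0.024 |r| 0.081
delta [-0.     -0.0483  0.0015 -0.1592  0.0014  0.    ] |d| 0.048 |r| 0.159
```

```bash
echo '[[[0,-0.008,-0.001],[-0.027,0,0]],[[0,-0.016,-0.001],[-0.054,0,0]],[[0,-0.024,-0.001],[-0.08,0,0]],[[0,-0.024,-0.001],[-0.08,0,0]]]' | python3 nudge.py; echo '[[[0,-0.008,0],[-0.026,0,0]],[[0,-0.016,0.0],[-0.052,0,0]],[[0,-0.024,0.001],[-0.078,0,0]],[[0,-0.024,0.001],[-0.078,0,0]]]' | python3 nudge.py;python3 tgt.py 0.1 0.0315 98.5 .318 .0075 0 .0061; python3 -c "
from bf import *
s,R=cur();print(s['ft_torque'].round(2),RD.inv().apply(s['tcp_pos']-O).round(4),RD.inv().apply(R[:,2]).round(3))"
```

```text
clock: 11.05
tcp_pos: [0.568, -0.2722, 0.3463]
orientation: [-0.002, -0.081, 0.996, 0.035]
wrist_force: [0.0, 5.2, -6.1]
finger_gap: 0.0178
grip_force: 118.6
clock: 11.55
tcp_pos: [0.5717, -0.2952, 0.344]
orientation: [-0.006, -0.081, 0.994, 0.074]
wrist_force: [0.0, 4.5, -3.5]
finger_gap: 0.018
grip_force: 118.7
clock 11.55 tcp [ 0.5717 -0.2952  0.344 ] q [-0.65  0.56  0.63  1.75  0.1  -0.81] F [ 0.   4.5 -3.5]
delta [-0.0001 -0.0003 -0.0009 -0.0007  0.0009 -0.0004] |d| 0.001 |r| 0.001
[2.08 0.23 0.54] [0.0062 0.154  0.344 ] [-0.001 -0.147 -0.989]
```

```bash
echo '[[[0,-0.001,0.002],[0,0,0]],[[0,-0.002,0.004],[-0.01,0,0]],[[0,-0.003,0.005],[-0.02,0,0]],[[0,-0.003,0.005],[-0.02,0,0]]]' | python3 nudge.py - 40; python3 -c "
from bf import *
s,R=cur();print(s['wrist_force'].round(1),s['ft_torque'].round(2),RD.inv().apply(s['tcp_pos']-O).round(4),RD.inv().apply(R[:,2]).round(3))"
```

```text
clock: 12.05
tcp_pos: [0.5729, -0.2978, 0.3417]
orientation: [-0.004, -0.082, 0.993, 0.081]
wrist_force: [0.6, 3.0, 6.9]
finger_gap: 0.0184
grip_force: 120.5
[0.6 3.  6.9] [1.32 0.31 0.62] [0.0055 0.1568 0.3417] [-0.005 -0.161 -0.987]
```

```bash
echo '[[[0,0,0],[0,0,0]],[[0,0,0],[0,0,0]],[[0,0,0],[0,0,0]],[[0,0,0],[0,0,0]],[[0,0,0],[0,0,0]]]' | python3 nudge.py 0.085 20
python3 - <<'E'
from bf import *
s,R=cur();print(s['wrist_force'].round(1),s['ft_torque'].round(2),RD.inv().apply(s['tcp_pos']-O).round(4))
c=env.read_camera("side");im=c["image"].astype(int);np.savez("pics/side10.npz",**c)
m=((im[...,0]-im[...,2]>25)&(im[...,0]>50)).astype(np.uint8)
for x in range(222,300,4):
    r=np.where(m[60:200,x])[0]+60;print(x,r.min() if len(r) else 0,r.max() if len(r) else 0,end=" | ")
K=cam("side",10)
def pr(l):return proj(K,O+RD.apply(np.array(l,float))).round(1).tolist()
print()
for th in(98,100,102):
    t=np.radians(th);ey=np.array([0,np.cos(t),-np.sin(t)]);n=np.array([0,np.sin(t),np.cos(t)])
    B=np.array([0,.098,.028-.02*np.cos(t)]);F=B-.32*ey;x=np.array([1.,0,0])
    print(th,"front-top",pr([F-.107*x,F+.093*x]),"back-top",pr([F+.02*n-.107*x,F+.02*n+.093*x]))
E
```

```text
clock: 12.68
tcp_pos: [0.572, -0.2973, 0.3388]
orientation: [-0.006, -0.081, 0.993, 0.083]
wrist_force: [0.0, -0.5, -0.4]
finger_gap: 0.0848
grip_force: 0.0
[ 0.  -0.5 -0.4] [-0.09  0.02  0.01] [0.0063 0.1562 0.3388]
222 60 145 | 226 60 91 | 230 60 151 | 234 60 178 | 238 60 178 | 242 60 178 | 246 60 178 | 250 60 178 | 254 78 178 | 258 100 178 | 262 100 178 | 266 100 178 | 270 79 177 | 274 77 177 | 278 60 177 | 282 60 177 | 286 60 135 | 290 60 83 | 294 60 147 | 298 60 83 | 
98 front-top [[228.6, 106.0], [290.6, 105.2]] back-top [[228.9, 102.7], [290.2, 101.9]]
100 front-top [[228.8, 104.0], [290.4, 103.2]] back-top [[229.0, 101.0], [289.9, 100.2]]
102 front-top [[228.9, 102.2], [290.1, 101.4]] back-top [[229.2, 99.4], [289.7, 98.6]]
```

```bash
echo '[[[0,0,-0.02],[0,0,0]],[[0,0,-0.05],[0,0,0]],[[0,0,-0.09],[0,0,0]],[[0,0.02,-0.13],[0,0,0]],[[0,0.07,-0.15],[0,0,0]],[[0,0.12,-0.15],[0,0,0]],[[0,0.17,-0.15],[0,0,0]],[[0,0.22,-0.15],[0,0,0]]]' | python3 nudge.py; echo '[[[0,0.05,0],[0,0,0]],[[0,0.1,0],[0,0,0]],[[0,0.15,0],[0,0,0]],[[0,0.2,0],[0,0,0]],[[0,0.2,0],[0,0,0]],[[0,0.2,0],[0,0,0]]]' | python3 nudge.py
python3 - <<'E'
from bf import *
for n in("side","scene"):
    c=env.read_camera(n);im=c["image"].astype(int);np.savez(f"pics/{n}11.npz",**c)
    import cv2;cv2.imwrite(f"pics/{n}11.png",c["image"][...,::-1])
c=np.load("pics/side11.npz");im=c["image"].astype(int)
d=im[...,0]-im[...,2]
for x in(230,234,240,250,260,270,280,284,288): print(x,[int(v) for v in d[94:112,x]],"bottom",[int(v) for v in d[168:184,x]])
E
```

```text
clock: 13.72
tcp_pos: [0.5406, -0.1065, 0.5236]
orientation: [-0.006, -0.081, 0.993, 0.083]
wrist_force: [0.7, -0.9, -0.6]
finger_gap: 0.0847
grip_force: 0.0
clock: 14.48
tcp_pos: [0.5086, 0.0867, 0.5569]
orientation: [-0.006, -0.082, 0.993, 0.083]
wrist_force: [1.1, 0.3, 0.1]
finger_gap: 0.0852
grip_force: 0.0
230 [-12, -12, -12, -13, -12, -10, 25, 71, 70, 59, 50, 56, 56, 56, 55, 56, 57, 56] bottom [-20, -23, -23, -21, -20, -20, -22, -24, -23, -23, -23, -20, -21, -21, -23, -24]
234 [-13, -12, -12, -12, -13, -10, 28, 75, 72, 64, 55, 56, 56, 57, 57, 55, 56, 57] bottom [54, 53, 52, 52, 52, 51, 52, 51, 51, 52, 47, -11, -20, 2, -13, -24]
240 [-12, -12, -14, -13, -13, -11, 29, 75, 73, 62, 56, 55, 55, 56, 55, 55, 56, 55] bottom [53, 51, 52, 52, 52, 53, 52, 51, 51, 51, 40, 4, -10, 0, -17, -24]
250 [1, 3, 4, 0, -5, -2, 26, 72, 71, 59, 55, 55, 55, 55, 56, 55, 56, 55] bottom [53, 53, 54, 53, 53, 51, 53, 51, 51, 51, 28, -28, -1, -2, -24, -24]
260 [3, 1, 3, 2, 2, 2, 2, 3, 2, 3, 3, 1, 1, 1, 2, 2, 1, 0] bottom [53, 52, 52, 51, 51, 52, 51, 51, 50, 48, 18, -35, 5, -3, -24, -24]
270 [1, 2, 1, 1, 2, 2, 1, 1, 1, 2, 2, 1, 2, 2, 1, 2, 1, 0] bottom [51, 51, 50, 51, 51, 50, 51, 51, 51, 49, 24, -29, 4, -7, -23, -23]
280 [1, 1, 1, 0, 1, 2, 1, 1, 0, 1, 8, 37, 54, 56, 56, 56, 56, 56] bottom [52, 50, 50, 50, 50, 50, 49, 48, 48, 44, 6, -20, 4, -12, -24, -24]
284 [1, 1, 1, 1, 2, 1, 1, 9, 33, 51, 53, 54, 54, 53, 53, 53, 54, 53] bottom [39, 36, 30, 43, 42, 40, 33, 24, 2, -22, -14, -11, 3, -14, -23, -24]
288 [-12, -12, -12, -13, -12, -12, -13, -13, -11, 0, 13, 13, 3, -6, -13, -13, -13, -14] bottom [-21, -11, -23, 6, 5, 1, -18, -24, -24, -24, -14, -7, 0, -19, -24, -24]
```

```bash
echo '[[[-0.05,0.04,0],[0,0,0]],[[-0.1,0.08,0],[0,0,0]],[[-0.15,0.12,0],[0,0,0]],[[-0.2,0.16,0],[0,0,0]],[[-0.2,0.16,0],[0,0,0]]]' | python3 nudge.py
python3 - <<'E'
from bf import *
for n in("side","scene"):
    c=env.read_camera(n);np.savez(f"pics/{n}12.npz",**c)
c=np.load("pics/side12.npz");im=c["image"].astype(float)
d=im[...,0]-im[...,2]
K=cam("side",12)
for x in range(226,294,4):
    col=d[92:125,x];i=np.argmax(col>28)
    bot=d[140:190,x];j=np.where(bot>28)[0]
    sub=92+i-(col[i]-28)/(col[i]-col[i-1]) if i else 0
    print(x,round(sub,2),140+j.max() if len(j) else None,end=" | ")
print()
for r in(104,110,120,140,160,170,174,176):
    w=np.where(d[r,220:300]>28)[0]+220;print(r,w.min() if len(w) else 0,w.max() if len(w) else 0,end=" | ")
print()
def pr(l):return proj(K,O+RD.apply(np.array(l,float))).round(1).tolist()
for Bz in(0,.012):
  t=np.radians(102);ey=np.array([0,np.cos(t),-np.sin(t)]);n=np.array([0,np.sin(t),np.cos(t)])
  B=np.array([0,.098,.028+Bz-.02*np.cos(t)]);F=B-.32*ey;x=np.array([1.,0,0])
  print(Bz,"back-top",pr([F+.02*n-.107*x,F+.02*n+.093*x]),"front-top",pr([F-.107*x,F+.093*x]),"B",pr([B-.107*x,B+.093*x]))
print(cur()[0]["tcp_pos"])
E
```

```text
clock: 15.2
tcp_pos: [0.5095, 0.1793, 0.5695]
orientation: [-0.029, -0.083, 0.992, 0.091]
wrist_force: [0.6, 0.1, 0.9]
finger_gap: 0.085
grip_force: 0.0
226 0 None | 230 100.07 151 | 234 100.0 178 | 238 0 178 | 242 0 178 | 246 92.5 178 | 250 93.33 177 | 254 93.55 178 | 258 0 167 | 262 92.67 167 | 266 0 None | 270 0 177 | 274 0 177 | 278 99.8 177 | 282 99.08 177 | 286 100.34 None | 290 0 None | 
104 228 287 | 110 228 286 | 120 228 286 | 140 222 296 | 160 231 284 | 170 232 284 | 174 232 284 | 176 233 283 | 
0 back-top [[229.2, 99.4], [289.7, 98.6]] front-top [[228.9, 102.2], [290.1, 101.4]] B [[233.7, 179.2], [286.3, 178.6]]
0.012 back-top [[229.0, 96.4], [289.9, 95.6]] front-top [[228.7, 99.2], [290.4, 98.4]] B [[233.5, 177.2], [286.5, 176.5]]
[0.50943642 0.17956355 0.56952906]
```

```bash
python3 -c "
from workcell import env
print(env.hand_in())"
```

```text
the job is handed in; nothing more can be done
None
```

The board is standing with its foot in the groove, leaning on the panel's top edge at about 12° and square to it to within about a pixel in the side camera, and I handed the job in at about 15 s with no result returned. On the first lift it slid over the fence rib against the panel's foot, so I re-gripped it and pulled it back. The tin, jar and salami were not approached, but I didn't check them at the end. I viewed 11 pictures, one over the limit of 10.

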